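# Bring the pickle day wheel up to date

## Robot

A 7-joint arm with a two-finger parallel gripper is mounted at the origin on the work surface. World frame = base frame: x ahead of the robot, y to its left, z up, the work surface at z = 0. Lengths are in m, angles in rad, forces in N, time in s.
With the tool pointing down it reaches from about 0.425 to 0.925 m from the base axis. Payload 6.8 kg.
Tool frame: the origin (TCP) lies on the centre line of the jaws, within the pads' length; the fingertips stand 14 mm ahead of it and the grasp point (between the pads) lies 5 mm behind it (r.nose_length is the distance from the TCP to the fingertips, in m); z points along the fingers, y is the direction in which the jaws open and shut (so a half turn about z gives the same grasp; the last joint's range is limited). The gripper opens to 85 mm and grips with 20 to 120 N. Pads are 22 mm wide; open, the fingers measure 114 mm over their backs; the gripper's body (76 mm by 85 mm) begins 54 mm behind the grasp point. The pads swing forward as they close: fully open they stand 13 mm farther back than shut.
Start: joints at [1, 0.477, 0.022, 1.555, -0.011, 1.109, -0.083], TCP at [0.301, -0.604, 0.219] pointing down, gripper open.
Joint ranges: [-2.96, 2.96], [-0.34, 2.1], [-1.41, 1.46], [0.24, 2.44], [-1.37, 4.51], [0.17, 1.92], [-2.96, 2.96]. Speed limits (rad/s): [2.39, 2.39, 3.14, 3.14, 3.14, 3.14, 3.14].

## Interface

Orientations are given as a rotation vector (axis times angle).
In Python, from bench import r, imaging, look_for, outline_of gives the robot as it stands. The module is installed in compiled form; this text tells all that it offers.
- The arm moves only by the tool carry_out, never from a script. Its arguments are lists of equal length, an entry for each row: "offset": the shift along the tool's x, y, z as a fraction of full scale, a list of three; "turn": the turn, a rotation vector about the tool's x, y, z as a fraction of full scale, a list of three. A call has 1 to 8 rows; each row is the pose to reach, as a shift and turn from the pose commanded when the call began, along the tool's axes at that moment; what a row does not reach only later rows make up. Full scale, the value 1, is 0.5 m for a shift and 1.5 rad for a turn. A row lasts 1/10 s, in which the tool goes at most 50 mm and 8.59 degrees, less where a joint would pass 70% of its speed; a pose out of reach is approached as far as the arm can. A call with a number of a shift or a turn outside -1 to 1 is refused whole. A call with a gripper value outside its range is refused whole. "hand" is the closure, from 0 (fully open) to 1 (shut), set as the call begins (left out, the last holds). The fingers move at their own pace and stop on an object; "force" is the grip in N (left out, the last holds). Time passes only in rows, so rows that repeat a pose let the fingers close. It gives the time, the measured TCP pose, the force and the opening at its end, in the units of the state.
- r.get_obs(): the state, without advancing time (a new reading comes with each control period).
- imaging.grab_frame(name): name is "side" or "top" or "wrist"; returns a dict with "pixels" (400x640x3 uint8, red, green, blue), "fx", "fy", "cx", "cy" (pixels), "R" (3x3) and "t" (3): a world point X has camera coordinates R X + t. Camera axes: x right, y down, z forward; pixel columns grow to the right and rows downward; lengths in m; the calibration is good to about 2 mm. A picture is of the moment at which its call begins. There is no depth.
- r.hand_in(): hands the job in, once; it reports no verdict.
Trained networks look in the newest picture that a camera, given by its name, has taken for a name from the list of things; names that differ only in an ending like _2 or _b are one class to them, and where a whole thing is asked for, a point or a joint stands for the part that bears it (a point fixed in the world has none). Each returns a list of dicts, best first, with "score" (0 to 1); they miss things now and then, are a little off and sometimes report something else, mostly with a low value. They report only what shows in the picture. A call takes as long as a camera call. They do not tell look-alikes from the thing itself.
- look_for(query, camera): "xyz" ([x, y, z] in m, in the coordinates of the camera as it stood for that picture, good to about 4 mm: the middle of the surface that is visible of it).
- outline_of(query, camera): "region" (400x640 bool, what is visible of it).
The state is a dict: "clock": time; "joints": joint angles; "qvel": joint speeds; "tau": joint torques, N m; "tcp_pos": TCP position; "orientation": TCP orientation; "contact_force": force on the tool from outside, world axes, zero at the start; "moment": the same for the moment, N m; "grip_width": finger opening in m.
Only numpy, scipy, OpenCV 4.12 (cv2) and the standard library are available. Lean on these libraries where they do the work, as an engineer would, in place of code of your own. Each camera call takes 0.05 s, during which the arm holds its last target. There are 200 camera calls.

## Task

The day wheel near the pickle jar is a few days behind: with a fingertip, flick the paddles at its edge to click it on clockwise (seen from above), let it come to rest in the click just before the fixed pointer, then flick it one click more so that the raised bar on its face stands at the pointer, and leave it resting there. Do not carry the bar past the pointer or bring it round the other way, use only the fingers, and be gentle: no gripping or pressing hard on the wheel or its stand. Leave the bowls, jar, lid and rolling pin where they are.

Things in the scene. Friction and masses are not known exactly. Their poses are not given: they have to be found in the camera images.
- counter: Day counter fixed to the shelf: grey pedestal (foot disc 100 mm diameter, 6 mm high; column 68 mm diameter, 29 mm high) carrying a flat wooden wheel on a vertical axis. Origin on that axis at shelf level, z up. In its +x direction stands the fixed pointer: a post 14 mm wide, 54 mm high, 70 to 82 mm from the axis. The opposite side (-x) is open for a fingertip.
- wheel (a point): Middle of the wheel's underside, on its axis, 30 mm above the shelf. Wheel: disc 38 mm radius with 7 equally spaced upright radial paddles on its edge, each 6 mm thick and reaching 56 mm from the axis; disc and paddles fill heights 30 to 52 mm above the shelf. Below the paddles is free space down to the shelf or the foot. Turns with the wheel.
- daywheel (a joint): Wheel turn, rad, growing clockwise from above; 0 = bar at pointer. A detent rests it at multiples of 2pi/7 = 0.898 (a click); paddles then stand 25.7 deg either side of the counter's -x direction. Pushed past half a click (3 to 5 N at a paddle) it snaps on to the next, else springs back. Starts 2, 3 or 4 clicks behind (-1.80, -2.69, -3.59), very rarely poised between two.
- bar_tip (a point): Outer end of the raised bar on the wheel's face: a grey ridge 6 mm wide, 5 mm high (top 57 mm above the shelf), running from the middle out along one paddle; this point is on its top, 54 mm from the axis.
- pointer (a point): Tip of the fixed pointer cone, 60 mm from the wheel's axis, 47 mm above the shelf.
- jar: Closed pickle jar, 72 mm diameter, 115 mm tall, loose; origin under its centre. It stands beside the counter, on its +y side. Leave it alone.
- lid: Brass-coloured aluminium lid lying flat, 90 mm diameter, 28 mm high over its knob, loose; origin under its centre. Leave it alone.
- rolling_pin: Wooden rolling pin on its side, 46 mm diameter, 340 mm long along its own x, loose; origin at the shelf under its middle. Leave it alone.
- katori0: Small steel bowl, 68 mm diameter at the rim, 32 mm high, loose, one of a row of five; origin under its centre. Leave it alone.
- katori1: Small steel bowl, 68 mm diameter at the rim, 32 mm high, loose, one of a row of five; origin under its centre. Leave it alone.
- katori2: Small steel bowl, 68 mm diameter at the rim, 32 mm high, loose, one of a row of five; origin under its centre. Leave it alone.
- katori3: Small steel bowl, 68 mm diameter at the rim, 32 mm high, loose, one of a row of five; origin under its centre. Leave it alone.
- katori4: Small steel bowl, 68 mm diameter at the rim, 32 mm high, loose, one of a row of five; origin under its centre. Leave it alone.
There are look-alikes about, which are no part of the job. Several things have the shape of the counter; the one meant has the colours described above.

How it is judged:
By the outcome, as a careful person would: the job done as asked, in the order asked, and still so for the second after the job is handed in, with the robot touching nothing.
It also fails if it takes over 48 s, if anything falls off the work surface, if the arm or the gripper's body presses on something with over 40 N, if the wrist force passes 120 N, or if a joint passes its speed limit or range.

## Working session

There is one attempt and no reset: what is moved stays moved. The work goes in short steps, Python scripts to look and compute and a tool call to move; the robot and the scene stay as the last step left them, time stands still between calls to the robot, and variables do not carry over. Pictures are saved under pics/ and viewed, about 8 in all and at most 12, crops included, and the job is handed in when it is done.

Besides the shell and the picture viewer there is one more tool, called after "Request:" by a JSON object that holds its "method" and its "body", one argument or row to a line. carry_out: Moves the arm, as the interface text tells. Shift numbers are shares of 0.5 m and turn numbers shares of 1.5 rad, none past 1 either way. Its arguments: {"type":"object","properties":{"offset":{"type":"array","items":{"type":"array","items":{"type":"number","minimum":-1,"maximum":1}}},"turn":{"type":"array","items":{"type":"array","items":{"type":"number","minimum":-1,"maximum":1}}},"hand":{"type":"number"},"force":{"type":"number"}},"required":["offset","turn"]}

```bash
mkdir -p pics; cat > h.py <<'E'
from bench import r, imaging, look_for, outline_of
import numpy as np, cv2
def save(f,name,crop=None,scale=1):
    p=f["pixels"][:,:,::-1]
    if crop: a,b,c,d=crop; p=p[b:d,a:c]
    cv2.imwrite("pics/"+name,cv2.resize(p,None,fx=scale,fy=scale,interpolation=cv2.INTER_CUBIC))
def w(f,x): return np.array(f["R"]).T@(np.array(x)-np.array(f["t"]))
def px(f,X):
    c=np.array(f["R"])@np.array(X)+np.array(f["t"]); return [f["cx"]+f["fx"]*c[0]/c[2],f["cy"]+f["fy"]*c[1]/c[2]]
def onz(f,u,v,z):
    R=np.array(f["R"]);o=-R.T@np.array(f["t"]);d=R.T@np.array([(u-f["cx"])/f["fx"],(v-f["cy"])/f["fy"],1]);return o+d*(z-o[2])/d[2]
E
python3 - <<'E'
from h import *
np.set_printoptions(precision=3,suppress=True)
im=[]
for c in ("top","side"):
    f=imaging.grab_frame(c); save(f,c+"0.png"); im.append(f["pixels"])
    for q in ("counter","wheel","bar_tip","pointer","jar"):
        for d in look_for(q,c): 
            X=w(f,d["xyz"]); print(c,q,round(d["score"],2),X,np.round(px(f,X)))
o=r.get_obs();print(o["clock"],o["tcp_pos"],o["orientation"],o["grip_width"],r.nose_length)
E
```

```text
top counter 0.83 [ 0.466 -0.213  0.048] [377. 214.]
top counter 0.73 [0.551 0.032 0.055] [304. 186.]
top counter 0.6 [ 0.342 -0.053  0.052] [328. 251.]
top counter 0.6 [0.346 0.132 0.05 ] [271. 248.]
top wheel 0.78 [ 0.334 -0.056  0.051] [328. 253.]
top wheel 0.72 [0.556 0.031 0.047] [304. 185.]
top wheel 0.62 [0.341 0.133 0.055] [270. 249.]
top wheel 0.61 [ 0.464 -0.215  0.047] [378. 215.]
top bar_tip 0.98 [0.342 0.133 0.053] [271. 249.]
top bar_tip 0.92 [ 0.339 -0.057  0.052] [329. 252.]
top bar_tip 0.83 [0.563 0.032 0.05 ] [304. 182.]
top bar_tip 0.34 [ 0.529 -0.476  0.041] [457. 197.]
top pointer 0.78 [0.554 0.029 0.053] [305. 185.]
top pointer 0.78 [0.346 0.133 0.049] [271. 248.]
top pointer 0.71 [ 0.465 -0.215  0.05 ] [378. 214.]
top pointer 0.56 [ 0.344 -0.058  0.056] [329. 250.]
top pointer 0.3 [0.557 0.03  0.047] [304. 185.]
top jar 0.81 [0.513 0.17  0.113] [259. 195.]
side counter 0.92 [0.339 0.151 0.042] [353. 260.]
side counter 0.85 [ 0.466 -0.199  0.04 ] [354. 179.]
side counter 0.82 [0.537 0.044 0.05 ] [296. 212.]
side counter 0.69 [ 0.338 -0.034  0.039] [378. 218.]
side counter 0.48 [0.404 0.384 0.022] [274. 336.]
side wheel 0.91 [0.337 0.145 0.051] [355. 255.]
side wheel 0.85 [ 0.46  -0.203  0.05 ] [356. 176.]
side wheel 0.84 [0.548 0.038 0.055] [293. 208.]
side wheel 0.71 [ 0.338 -0.043  0.049] [379. 213.]
side wheel 0.68 [0.482 0.378 0.018] [240. 321.]
side bar_tip 0.94 [ 0.462 -0.206  0.052] [356. 175.]
side bar_tip 0.9 [ 0.337 -0.04   0.053] [380. 212.]
side bar_tip 0.87 [0.336 0.143 0.05 ] [356. 255.]
side bar_tip 0.74 [0.548 0.043 0.052] [292. 210.]
side pointer 0.84 [ 0.47  -0.201  0.039] [353. 179.]
side pointer 0.65 [0.542 0.049 0.047] [293. 213.]
side pointer 0.59 [0.344 0.153 0.045] [351. 259.]
side pointer 0.58 [ 0.341 -0.034  0.042] [377. 217.]
side jar 0.79 [0.506 0.207 0.075] [273. 243.]
0.6 [ 0.301 -0.604  0.219] [-3.058 -0.721 -0.   ] 0.08584151986650823 0.014
```

View pics/top0.png

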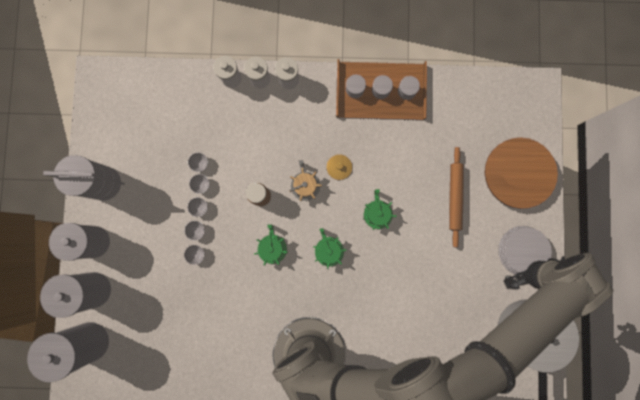

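View pics/side0.png

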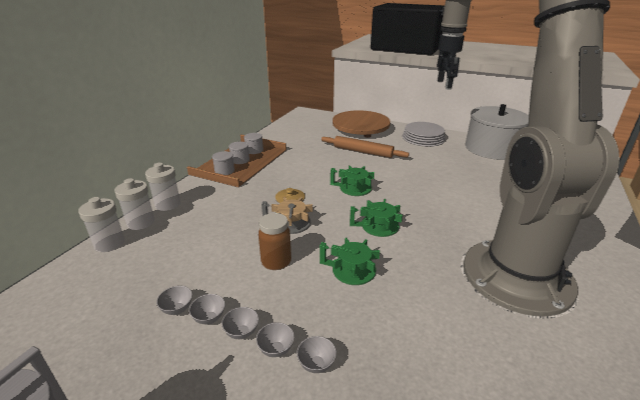

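Four have the counter's shape. In the top picture the three at (378,214), (271,249) and (329,251) are all green. The one at (304,185) has a wooden wheel on a grey pedestal next to the jar (258,195), so it is the one meant. An enlarged crop will confirm it.

```bash
python3 - <<'E'
from h import *
f=imaging.grab_frame("top");g=imaging.grab_frame("side")
a=cv2.resize(f["pixels"][150:220,265:345],(400,350),interpolation=cv2.INTER_CUBIC)
b=cv2.resize(g["pixels"][180:250,250:330],(400,350),interpolation=cv2.INTER_CUBIC)
cv2.imwrite("pics/c1.png",np.hstack([a,b])[:,:,::-1])
for X in ([.55,.03,.03],[.56,.03,.03],[.55,.04,.03],[.55,.03,.05]):print(X,px(f,X),px(g,X))
m=outline_of("counter","top")
for d in m:
  v,u=np.nonzero(d["region"]);print(d["score"],u.mean(),v.mean(),u.min(),u.max(),v.min(),v.max())
E
```

```text
[0.55, 0.03, 0.03] [np.float64(304.57468858976057), np.float64(187.17168575793664)] [np.float64(294.0000479401143), np.float64(214.1066388127315)]
[0.56, 0.03, 0.03] [np.float64(304.67182398425444), np.float64(184.2066044266933)] [np.float64(290.67709505308034), np.float64(213.22399472924292)]
[0.55, 0.04, 0.03] [np.float64(301.58936396798157), np.float64(187.08748976061347)] [np.float64(292.22091373484716), np.float64(216.0394877808369)]
[0.55, 0.03, 0.05] [np.float64(304.2906182409667), np.float64(186.46819235714446)] [np.float64(293.7543209560006), np.float64(207.80038914364945)]
0.93 271.60804020100505 247.71859296482413 255 287 224 264
0.81 377.45 213.50294117647059 364 392 191 228
0.8 304.5367741935484 184.3367741935484 290 320 160 200
0.78 328.672236503856 250.89331619537276 313 345 229 268
```

View pics/c1.png

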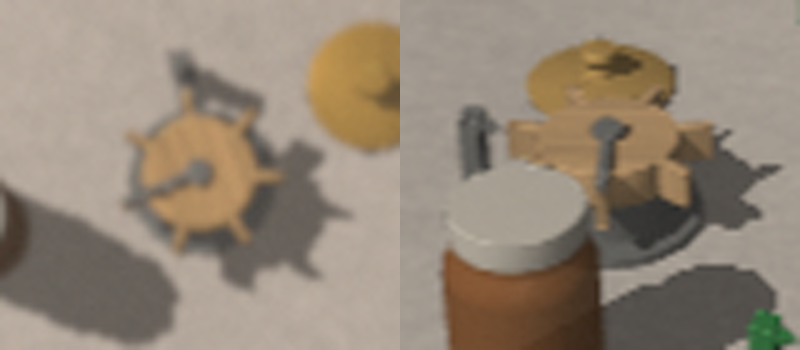

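The crop confirms it: a wooden wheel on a grey pedestal, centre at about (304.4,184.4) in the top picture. The pointer is at (301.6,163.6), so the counter's yaw is about 7.5°. The bar points left, about 105° anticlockwise from the pointer, which is 2 clicks behind.

Plan: use the shut fingers and push the paddle on the -y side towards -x, which keeps clear of the jar. First I'll move above it.

```bash
cat >> h.py <<'E'
from scipy.spatial.transform import Rotation as Ro
C=np.array([.557,.030]);YAW=7.5
def pose(R,phi,z,C=None,yaw=None):
    # finger centre at radius R, phi deg from counter -x (clockwise positive), fingertip height z; tool y outward radial*-1
    C=globals()["C"] if C is None else C; yaw=YAW if yaw is None else yaw
    th=np.radians(180-phi+yaw); p=[*(C+R*np.array([np.cos(th),np.sin(th)])),z+r.nose_length]
    return np.array(p),yawrot(180-phi+yaw-90)
def yawrot(psi):
    c,s=np.cos(np.radians(psi)),np.sin(np.radians(psi)); return Ro.from_matrix([[c,s,0],[s,-c,0],[0,0,-1]])
def rows(poses,p0=None,R0=None):
    o=r.get_obs(); p0=np.array(o["tcp_pos"]) if p0 is None else p0; R0=Ro.from_rotvec(o["orientation"]) if R0 is None else R0
    off=[];tu=[]
    for p,R in poses:
        off.append((R0.inv().apply(p-p0)/.5).round(3).tolist()); tu.append(((R0.inv()*R).as_rotvec()/1.5).round(3).tolist())
    print("off",off,"\nturn",tu)
E
python3 - <<'E'
from h import *
p,R=pose(.06,-51.4,.16); print(p)
rows([(np.array([.40,-.30,.22]),yawrot(88)),(p,R)])
E
```

```text
[ 0.526008   -0.02137603  0.174     ]
off [[0.448, -0.456, -0.002], [0.922, -0.842, 0.09]] 
turn [[0.0, 0.0, -0.715], [0.0, 0.0, -1.424]]
```

Request:
{"method": "carry_out", "body": {
  "offset": [
    [0.45,-0.46,0],
    [0.45,-0.46,0],
    [0.45,-0.46,0],
    [0.45,-0.46,0],
    [0.45,-0.46,0],
    [0.45,-0.46,0],
    [0.45,-0.46,0],
    [0.45,-0.46,0]
  ],
  "turn": [
    [0,0,-0.715],
    [0,0,-0.715],
    [0,0,-0.715],
    [0,0,-0.715],
    [0,0,-0.715],
    [0,0,-0.715],
    [0,0,-0.715],
    [0,0,-0.715]
  ],
  "hand": 1,
  "force": 20
}}

```text
clock: 1.55
tcp_pos: [0.4017, -0.294, 0.2195]
orientation: [2.249, 2.193, 0.002]
contact_force: [-0.7, -0.4, 0.1]
grip_width: -0.0
```

```bash
python3 - <<'E'
from h import *
p,R=pose(.06,-51.4,.16); rows([(p,R)])
E
```

```text
off [[0.551, 0.235, 0.092]] 
turn [[0.001, 0.0, -0.702]]
```

Request:
{"method": "carry_out", "body": {
  "offset": [
    [0.55,0.235,0.04],
    [0.55,0.235,0.04],
    [0.55,0.235,0.04],
    [0.55,0.235,0.04],
    [0.55,0.235,0.04],
    [0.55,0.235,0.04],
    [0.55,0.235,0.04],
    [0.55,0.235,0.04]
  ],
  "turn": [
    [0,0,-0.702],
    [0,0,-0.702],
    [0,0,-0.702],
    [0,0,-0.702],
    [0,0,-0.702],
    [0,0,-0.702],
    [0,0,-0.702],
    [0,0,-0.702]
  ]
}}

```text
clock: 2.35
tcp_pos: [0.5278, -0.0267, 0.1987]
orientation: [-0.855, -3.023, -0.001]
contact_force: [-0.4, 0.5, -0.3]
grip_width: -0.0001
```

```bash
python3 - <<'E'
from h import *
f=imaging.grab_frame("wrist"); save(f,"w1.png")
o=r.get_obs();print(o["clock"],o["tcp_pos"],o["joints"])
print("tip",px(f,np.array(o["tcp_pos"])-[0,0,.014]))
for q in ("counter","wheel","bar_tip","pointer"):
    for d in look_for(q,"wrist"): 
        X=w(f,d["xyz"]); print(q,round(d["score"],2),X.round(3),np.round(px(f,X)))
for R,a,z in ((0,0,.052),(.06,0,.047),(.054,102.9,.057),(.056,51.43,.052),(.056,-51.43,.052),(.056,-154.3,.052),(.056,154.3,.052)):
    t=np.radians(a+YAW);print(R,a,np.round(px(f,[*(C+R*np.array([np.cos(t),np.sin(t)])),z])))
E
```

```text
2.4 [ 0.52728036 -0.02832397  0.19864612] [ 0.45732268  0.32298307 -0.62925501  1.89333387  0.22468314  0.99642497
  0.74205651]
tip [np.float64(319.2169586132345), np.float64(238.45093857866044)]
counter 0.89 [ 0.468 -0.203  0.054] [158. 222.]
counter 0.73 [ 0.35  -0.054  0.052] [196.  42.]
counter 0.71 [0.554 0.034 0.051] [383. 177.]
counter 0.56 [0.421 0.132 0.019] [401.   8.]
wheel 0.81 [ 0.465 -0.211  0.049] [152. 222.]
wheel 0.58 [ 0.344 -0.055  0.05 ] [192.  38.]
wheel 0.56 [0.554 0.029 0.054] [378. 180.]
bar_tip 0.9 [ 0.346 -0.06   0.052] [188.  42.]
bar_tip 0.71 [0.555 0.03  0.05 ] [379. 179.]
bar_tip 0.61 [ 0.468 -0.212  0.057] [149. 227.]
pointer 0.81 [ 0.473 -0.207  0.047] [161. 226.]
pointer 0.74 [ 0.347 -0.055  0.052] [194.  40.]
pointer 0.67 [0.424 0.137 0.02 ] [406.   8.]
0 0 [381. 181.]
0.06 0 [411. 220.]
0.054 102.9 [417. 141.]
0.056 51.43 [433. 181.]
0.056 -51.43 [367. 229.]
0.056 -154.3 [334. 159.]
0.056 154.3 [371. 129.]
```

View pics/w1.png

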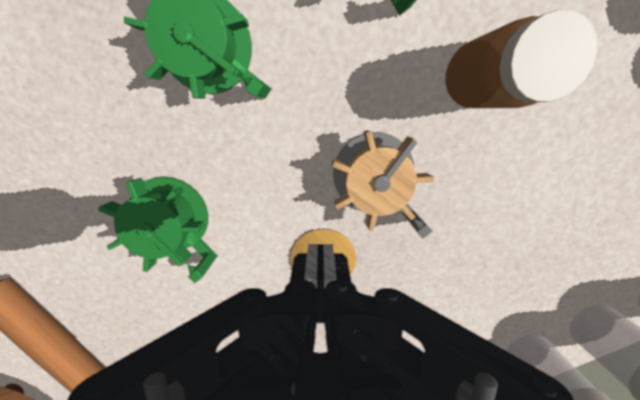

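The wrist picture shows the wooden wheel's hub at (381,183), the bar tip at (411,142) and the pointer at (425,230). This agrees with 2 clicks behind. Next I'll refine the pose by fitting the wheel's silhouette.

```bash
cat > fit.py <<'E'
from h import *
from scipy.optimize import minimize
def wheelpoly(x,y,a,z):
    t=np.linspace(0,2*np.pi,60); P=[[(x+.038*np.cos(t)),(y+.038*np.sin(t))]]
    for k in range(7):
        b=np.radians(a)+k*2*np.pi/7; u=np.array([np.cos(b),np.sin(b)]);n=np.array([-u[1],u[0]])
        q=[u*s+n*e for s,e in((.02,.003),(.056,.003),(.056,-.003),(.02,-.003))]; P.append(np.array(q).T+[[x],[y]])
    return [np.column_stack([p[0],p[1],np.full(len(p[0]),z)]) for p in P]
S=8
def proj(f,P,o): 
    R=np.array(f["R"]);c=P@R.T+np.array(f["t"])
    return ((np.column_stack([f["cx"]+f["fx"]*c[:,0]/c[:,2],f["cy"]+f["fy"]*c[:,1]/c[:,2]])-o)*4*S).round().astype(np.int32)
def fit(f,x0,name):
    c=np.array(px(f,[x0[0],x0[1],.05])).astype(int); h=72; u0,v0=c-h
    u0=max(u0,0);v0=max(v0,0);img=f["pixels"][v0:v0+2*h,u0:u0+2*h]
    hsv=cv2.cvtColor(np.ascontiguousarray(img),cv2.COLOR_RGB2HSV).astype(int)
    m=((hsv[...,0]<20)&(hsv[...,1]>85)&(hsv[...,2]>60)).astype(np.float32)
    m=cv2.resize(m,None,fx=4,fy=4,interpolation=cv2.INTER_LINEAR)
    def render(p):
        M=np.zeros(m.shape,np.uint8)
        for i,(a,b) in enumerate(zip(wheelpoly(*p[:2],p[2],.052),wheelpoly(*p[:2],p[2],.030))):
            q=np.vstack([proj(f,a,[u0,v0]),proj(f,b,[u0,v0])]); cv2.fillConvexPoly(M,cv2.convexHull(q),255,shift=3)
        return M
    cost=lambda p:np.abs(render([p[0]/100,p[1]/100,p[2]*5])/255.-m).sum()/m.sum()
    best=min((minimize(cost,[x0[0]*100,x0[1]*100,a/5],method="Nelder-Mead",options=dict(initial_simplex=np.array([x0[0]*100,x0[1]*100,a/5])+np.array([[0,0,0],[.5,0,0],[0,.5,0],[0,0,1.]]))) for a in (x0[2],x0[2]+5)),key=lambda s:s.fun)
    p=[best.x[0]/100,best.x[1]/100,best.x[2]*5]
    big=cv2.resize(img,None,fx=4,fy=4,interpolation=cv2.INTER_CUBIC)[:,:,::-1].copy()
    cs,_=cv2.findContours(render(p),cv2.RETR_EXTERNAL,cv2.CHAIN_APPROX_NONE); cv2.drawContours(big,cs,-1,(255,0,255),1)
    cv2.imwrite("pics/"+name,big); print("fit",np.round(p,4),"cost",round(best.fun,3)); return p,(u0,v0)
E
python3 - <<'E'
from fit import *
f=imaging.grab_frame("wrist"); p,o=fit(f,[.557,.03,7.5],"w2.png"); print(o)
f=imaging.grab_frame("top"); fit(f,[.557,.03,7.5],"t2.png")
E
```

```text
fit [ 0.5598  0.0301 11.4238] cost 0.334
(np.int64(310), np.int64(107))
fit [ 0.557   0.0304 11.5993] cost 1.496
```

View pics/w2.png

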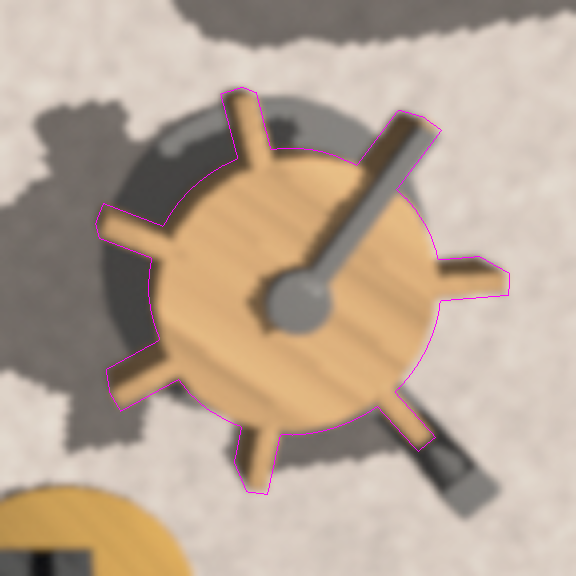

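The fit matches the wheel's outline well: axis at (0.560, 0.030), yaw 11.4°, and the bar two clicks anticlockwise of the pointer. Next I descend into the gap on the -y side.

```bash
sed -i 's/^C=.*/C=np.array([.5598,.0301]);YAW=11.4/' h.py; python3 - <<'E'
from h import *
rows([pose(.060,-51.4,.08),pose(.060,-51.4,.037)])
E
```

```text
off [[-0.004, 0.014, 0.21], [-0.003, 0.014, 0.296]] 
turn [[-0.0, 0.0, -0.055], [-0.0, 0.0, -0.055]]
```

Request:
{"method": "carry_out", "body": {
  "offset": [
    [-0.004,0.014,0.1],
    [-0.004,0.014,0.21],
    [-0.004,0.014,0.21],
    [-0.004,0.014,0.25],
    [-0.004,0.014,0.296],
    [-0.004,0.014,0.296]
  ],
  "turn": [
    [0,0,-0.055],
    [0,0,-0.055],
    [0,0,-0.055],
    [0,0,-0.055],
    [0,0,-0.055],
    [0,0,-0.055]
  ]
}}

```text
clock: 3.3
tcp_pos: [0.5315, -0.0228, 0.0504]
orientation: [-0.734, -3.052, 0.002]
contact_force: [-1.0, -0.8, -0.3]
grip_width: 0.0001
```

```bash
python3 - <<'E'
from h import *
f=imaging.grab_frame("wrist"); save(f,"w3.png",(240,80,480,260),3)
o=r.get_obs();p,R=pose(.06,-51.4,.037);print(o["tcp_pos"],p,o["contact_force"],o["clock"])
rows([pose(.06,a,.037) for a in (-46,-41,-36,-31,-26,-21,-16,-11)],p,R)
rows([pose(.06,a,.037) for a in (-6,0)],*pose(.06,-11,.037))
E
```

```text
[ 0.53253984 -0.022537    0.05173522] [ 0.53237412 -0.02326498  0.051     ] [-0.35507984  0.43052577  0.13704483] 3.35
off [[0.011, 0.001, 0.0], [0.022, 0.002, 0.0], [0.032, 0.004, 0.0], [0.042, 0.008, 0.0], [0.051, 0.012, 0.0], [0.061, 0.016, 0.0], [0.07, 0.022, 0.0], [0.078, 0.029, 0.0]] 
turn [[0.0, 0.0, 0.063], [0.0, 0.0, 0.121], [0.0, 0.0, 0.179], [0.0, 0.0, 0.237], [0.0, 0.0, 0.296], [0.0, 0.0, 0.354], [0.0, 0.0, 0.412], [0.0, 0.0, 0.47]]
off [[0.01, 0.0, 0.0], [0.023, 0.002, 0.0]] 
turn [[0.0, 0.0, 0.058], [0.0, 0.0, 0.128]]
```

View pics/w3.png

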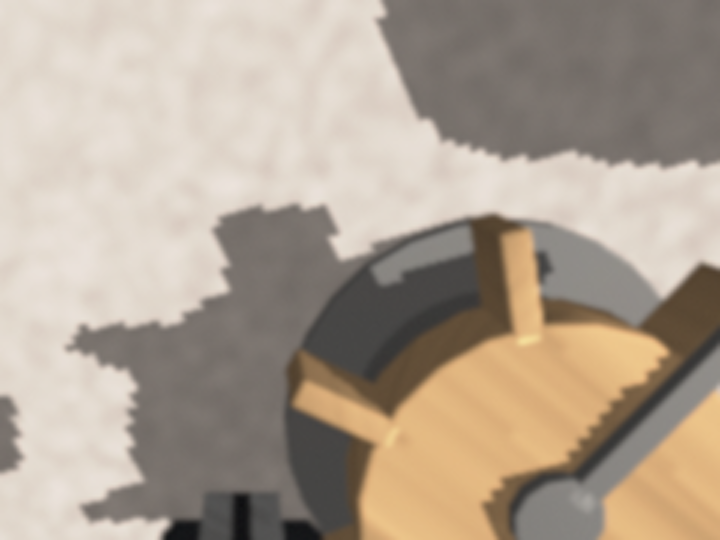

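The fingertips, at about (240,515) in the crop, sit in the gap and clear the disc by about 14 mm. The tips are slimmer than I assumed, so I'll go 5 mm further in. Then I flick along an arc.

```bash
python3 - <<'E'
from h import *
p,R=pose(.06,-51.4,.037)
rows([pose(.055,a,.037) for a in (-49,-44,-39,-34,-29,-24,-19,-14)],p,R)
rows([pose(.055,a,.037) for a in (-9,-4,0)],*pose(.055,-14,.037))
E
```

```text
off [[0.005, 0.01, 0.0], [0.014, 0.011, 0.0], [0.024, 0.013, 0.0], [0.033, 0.015, 0.0], [0.042, 0.018, 0.0], [0.051, 0.022, 0.0], [0.059, 0.027, 0.0], [0.067, 0.033, 0.0]] 
turn [[0.0, 0.0, 0.028], [0.0, 0.0, 0.086], [0.0, 0.0, 0.144], [0.0, 0.0, 0.202], [0.0, 0.0, 0.261], [0.0, 0.0, 0.319], [0.0, 0.0, 0.377], [0.0, 0.0, 0.435]]
off [[0.01, 0.0, 0.0], [0.019, 0.002, 0.0], [0.027, 0.003, 0.0]] 
turn [[0.0, 0.0, 0.058], [0.0, 0.0, 0.116], [0.0, 0.0, 0.163]]
```

Request:
{"method": "carry_out", "body": {
  "offset": [
    [0.005,0.01,0],
    [0.014,0.011,0],
    [0.024,0.013,0],
    [0.033,0.015,0],
    [0.042,0.018,0],
    [0.051,0.022,0],
    [0.059,0.027,0],
    [0.067,0.033,0]
  ],
  "turn": [
    [0,0,0.028],
    [0,0,0.086],
    [0,0,0.144],
    [0,0,0.202],
    [0,0,0.261],
    [0,0,0.319],
    [0,0,0.377],
    [0,0,0.435]
  ]
}}

```text
clock: 4.15
tcp_pos: [0.5117, 0.0079, 0.0536]
orientation: [1.678, 2.653, 0.003]
contact_force: [0.1, 0.1, -0.5]
grip_width: 0.0002
```

Request:
{"method": "carry_out", "body": {
  "offset": [
    [0.01,0,0],
    [0.019,0.002,0],
    [0.027,0.003,0],
    [0.027,0.003,0],
    [0.027,0.003,0],
    [0.027,0.003,0]
  ],
  "turn": [
    [0,0,0.058],
    [0,0,0.116],
    [0,0,0.163],
    [0,0,0.163],
    [0,0,0.163],
    [0,0,0.163]
  ]
}}

```text
clock: 4.75
tcp_pos: [0.5064, 0.0203, 0.0519]
orientation: [1.983, 2.435, 0.001]
contact_force: [0.2, 0.2, -0.3]
grip_width: 0.0003
```

```bash
python3 - <<'E'
from h import *
f=imaging.grab_frame("wrist"); g=imaging.grab_frame("top")
a=f["pixels"][60:300,260:580];b=cv2.resize(g["pixels"][150:220,265:345],(320,280),interpolation=cv2.INTER_CUBIC)
a=cv2.resize(a,(373,280)); cv2.imwrite("pics/w4.png",np.hstack([a,b])[:,:,::-1])
o=r.get_obs();print(o["tcp_pos"],pose(.055,0,.037)[0],o["contact_force"],o["clock"])
E
```

```text
[0.50598437 0.02020349 0.05135044] [0.50588509 0.01922885 0.051     ] [-0.43104688 -0.07527273 -0.49565874] 4.85
```

View pics/w4.png

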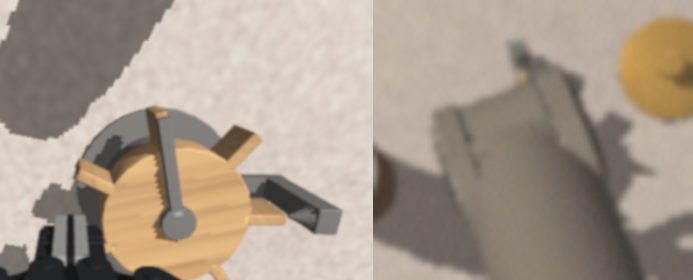

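This picture suggests the bar is still two paddles from the pointer, as if the finger slipped past a paddle. I'll check that numerically before moving.

```bash
python3 - <<'E'
from fit import *
f=imaging.grab_frame("wrist")
p,o=fit(f,[.5598,.0301,11.4],"w5.png")
big=cv2.resize(f["pixels"][100:340,220:540],None,fx=2.5,fy=2.5,interpolation=cv2.INTER_CUBIC)[:,:,::-1].copy()
def dot(X,c,t):
    u=((np.array(px(f,X))-[220,100])*2.5).astype(int); cv2.circle(big,tuple(map(int,u)),4,c,-1); cv2.putText(big,t,tuple(map(int,u)),0,.5,c,1)
for k in range(7):
    a=np.radians(11.4+k*360/7); dot([*(C+.056*np.array([np.cos(a),np.sin(a)])),.052],(255,0,255),str(k))
t=np.array(r.get_obs()["tcp_pos"]); dot(t-[0,0,.014],(0,0,255),"tip"); dot(t-[0,0,0],(0,255,0),"tcp")
a=np.radians(11.4);dot([*(C+.06*np.array([np.cos(a),np.sin(a)])),.047],(255,0,0),"P")
cv2.imwrite("pics/w5.png",big); print(t)
E
```

```text
fit [ 0.5583  0.0303 11.4374] cost 0.26
[0.50588993 0.02025487 0.05121947]
```

View pics/w5.png

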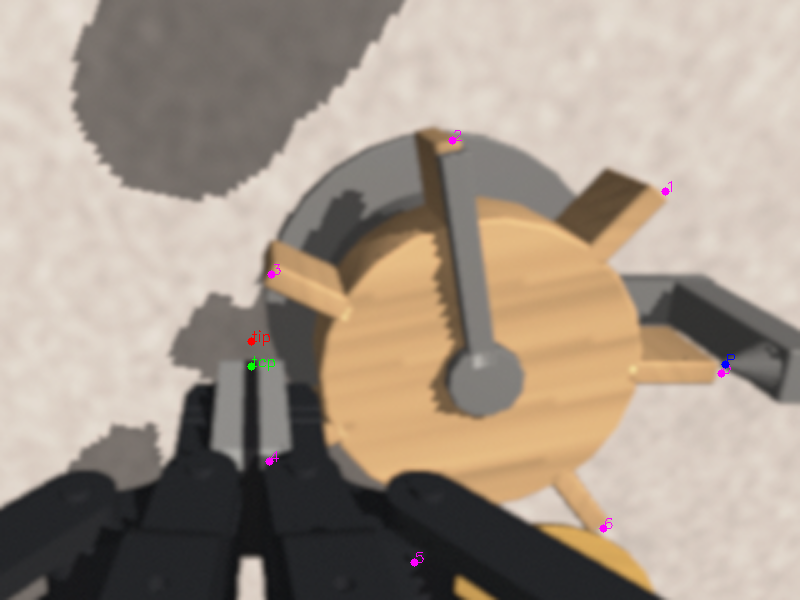

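```bash
python3 - <<'E'
from h import *
f=imaging.grab_frame("wrist"); o=r.get_obs(); R=Ro.from_rotvec(o["orientation"]).as_matrix(); t=np.array(o["tcp_pos"])
cam=-np.array(f["R"]).T@np.array(f["t"]); print("cam in tool",(R.T@(cam-t)).round(3),"cam axes in tool\n",(R.T@np.array(f["R"]).T).round(2))
for x in(-.011,0,.011):
    for z in (-.03,-.014,0,.014): print(x,z,((np.array(px(f,t+R@[x,0,z]))-[220,100])*2.5).round(0), ((np.array(px(f,t+R@[x,.010,z]))-[220,100])*2.5).round(0))
print(r.nose_length,o["grip_width"],o["contact_force"])
E
```

```text
cam in tool [ 0.077 -0.    -0.155] cam axes in tool
 [[ 0.   -0.95 -0.31]
 [ 1.    0.   -0.  ]
 [ 0.   -0.31  0.95]]
-0.011 -0.03 [252. 483.] [302. 483.]
-0.011 -0.014 [252. 440.] [297. 440.]
-0.011 0 [252. 408.] [294. 408.]
-0.011 0.014 [252. 381.] [291. 381.]
0 -0.03 [253. 435.] [303. 435.]
0 -0.014 [252. 396.] [298. 396.]
0 0 [252. 367.] [294. 367.]
0 0.014 [252. 342.] [291. 342.]
0.011 -0.03 [253. 385.] [305. 385.]
0.011 -0.014 [252. 350.] [299. 350.]
0.011 0 [252. 324.] [295. 324.]
0.011 0.014 [252. 301.] [292. 301.]
0.014 -0.00019104648850560237 [0.05690538 0.59174958 0.85461594]
```

```bash
python3 - <<'E'
from h import *
f=imaging.grab_frame("side"); o=r.get_obs(); t=np.array(o["tcp_pos"])
x0,y0=255,150
big=cv2.resize(f["pixels"][y0:y0+90,x0:x0+100],None,fx=7,fy=6.6,interpolation=cv2.INTER_CUBIC)[:,:,::-1].copy()
for X,n in ((t-[0,0,.014],"tip"),(t,"tcp"),(t+[0,0,.02],"+20"),([t[0],t[1],0],"floor")):
    u=(np.array(px(f,X))-[x0,y0])*[7,6.6]; cv2.circle(big,tuple(map(int,u)),3,(0,0,255),-1); cv2.putText(big,n,(int(u[0])+8,int(u[1])),0,.5,(0,0,255),1); print(n,u)
cv2.imwrite("pics/s6.png",big)
E
```

```text
tip [388.90093631 422.22348239]
tcp [388.52005029 392.84063664]
+20 [387.96632954 350.12473008]
floor [389.88246968 497.94231187]
```

View pics/s6.png

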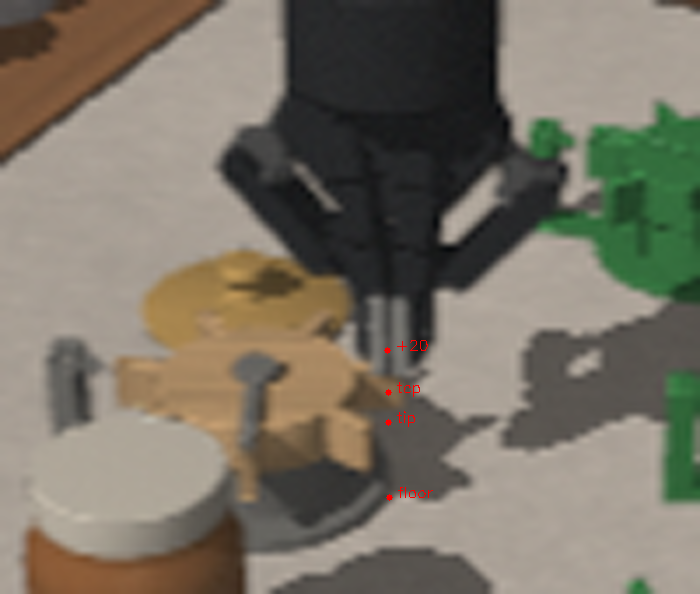

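The side view settles it. The visible fingertip is at about (390,372), well above the predicted tip at (389,422). Both cameras agree that the shut fingers end about 17 mm behind the TCP, not 14 mm ahead of it, so the finger passed over the paddles and the wheel is untouched. I'll correct the height and repeat.

```bash
sed -i 's/^C=.*/C=np.array([.5592,.0301]);YAW=11.4;NOSE=-.017/; s/z+r.nose_length/z+NOSE/' h.py; python3 - <<'E'
from h import *
rows([pose(.058,a,.078) for a in (-8,-51.4)])
rows([pose(.058,-51.4,.037)],*pose(.058,-51.4,.078))
A=[-46.4,-41.4,-36.4,-31.4,-26.4,-21.4,-16.4,-11.4]
rows([pose(.058,a,.037) for a in A],*pose(.058,-51.4,.037))
rows([pose(.058,a,.037) for a in (-6,0)],*pose(.058,-11.4,.037))
E
```

```text
off [[-0.018, -0.006, -0.02], [-0.093, 0.036, -0.02]] 
turn [[-0.0, -0.0, -0.09], [-0.0, -0.0, -0.595]]
off [[0.0, 0.0, 0.082]] 
turn [[0.0, 0.0, 0.0]]
off [[0.01, 0.0, 0.0], [0.02, 0.002, 0.0], [0.03, 0.004, 0.0], [0.04, 0.007, 0.0], [0.049, 0.011, 0.0], [0.058, 0.016, 0.0], [0.067, 0.021, 0.0], [0.075, 0.027, 0.0]] 
turn [[0.0, 0.0, 0.058], [0.0, 0.0, 0.116], [0.0, 0.0, 0.175], [0.0, 0.0, 0.233], [0.0, 0.0, 0.291], [0.0, 0.0, 0.349], [0.0, 0.0, 0.407], [0.0, 0.0, 0.465]]
off [[0.011, 0.001, 0.0], [0.023, 0.002, 0.0]] 
turn [[0.0, 0.0, 0.063], [0.0, 0.0, 0.133]]
```

Request:
{"method": "carry_out", "body": {
  "offset": [
    [0,-0.006,-0.02],
    [-0.093,0.036,-0.02],
    [-0.093,0.036,-0.02],
    [-0.093,0.036,-0.02],
    [-0.093,0.036,-0.02],
    [-0.093,0.036,-0.02],
    [-0.093,0.036,-0.02],
    [-0.093,0.036,-0.02]
  ],
  "turn": [
    [0,0,0],
    [0,0,-0.595],
    [0,0,-0.595],
    [0,0,-0.595],
    [0,0,-0.595],
    [0,0,-0.595],
    [0,0,-0.595],
    [0,0,-0.595]
  ]
}}

```text
clock: 5.8
tcp_pos: [0.5326, -0.0217, 0.0615]
orientation: [-0.738, -3.054, -0.0]
contact_force: [0.3, 0.5, 0.0]
grip_width: 0.0003
```

```bash
python3 - <<'E'
from h import *
rows([pose(.058,-51.4,.037)])
f=imaging.grab_frame("side"); t=np.array(r.get_obs()["tcp_pos"]);print(t,r.get_obs()["orientation"],pose(.058,-51.4,.037)[0])
E
```

```text
off [[0.0, 0.0, 0.083]] 
turn [[0.0, -0.0, 0.0]]
[ 0.53269202 -0.02163422  0.06139055] [7.44797319e-01 3.05195726e+00 3.30428417e-04] [ 0.53268832 -0.02148615  0.02      ]
```

Gentle descent, watching the force.

Request:
{"method": "carry_out", "body": {
  "offset": [
    [0,0,0.02],
    [0,0,0.04],
    [0,0,0.06],
    [0,0,0.083],
    [0,0,0.083]
  ],
  "turn": [
    [0,0,0],
    [0,0,0],
    [0,0,0],
    [0,0,0],
    [0,0,0]
  ]
}}

```text
clock: 6.35
tcp_pos: [0.5312, -0.0213, 0.0174]
orientation: [-0.739, -3.05, 0.001]
contact_force: [0.1, 0.1, -0.2]
grip_width: -0.0003
```

Request:
{"method": "carry_out", "body": {
  "offset": [
    [0.01,0,0],
    [0.02,0.002,0],
    [0.03,0.004,0],
    [0.04,0.007,0]
  ],
  "turn": [
    [0,0,0.058],
    [0,0,0.116],
    [0,0,0.175],
    [0,0,0.233]
  ]
}}

```text
clock: 6.75
tcp_pos: [0.517, -0.0099, 0.0195]
orientation: [1.266, 2.874, -0.001]
contact_force: [2.0, -1.5, -2.3]
grip_width: -0.0003
```

```bash
python3 - <<'E'
from h import *
o=r.get_obs();print(o["contact_force"],o["moment"],o["tcp_pos"],pose(.058,-31.4,.037)[0])
rows([pose(.058,a,.037) for a in (-26,-21,-16,-11,-6,0)],*pose(.058,-31.4,.037))
E
```

```text
[ 1.96742434 -1.46173701 -2.31572109] [-4.99353590e-01 -3.14134877e-01 -3.18969353e-04] [ 0.51702149 -0.00986235  0.0195004 ] [ 0.51664367 -0.0093076   0.02      ]
off [[0.011, 0.001, 0.0], [0.021, 0.002, 0.0], [0.031, 0.004, 0.0], [0.04, 0.007, 0.0], [0.05, 0.011, 0.0], [0.06, 0.017, 0.0]] 
turn [[0.0, 0.0, 0.063], [0.0, 0.0, 0.121], [0.0, 0.0, 0.179], [0.0, 0.0, 0.237], [0.0, 0.0, 0.296], [0.0, 0.0, 0.365]]
```

There is gentle contact of about 3 N, so I continue the arc.

Request:
{"method": "carry_out", "body": {
  "offset": [
    [0.011,0.001,0],
    [0.021,0.002,0],
    [0.031,0.004,0],
    [0.04,0.007,0],
    [0.05,0.011,0],
    [0.06,0.017,0],
    [0.06,0.017,0],
    [0.06,0.017,0]
  ],
  "turn": [
    [0,0,0.063],
    [0,0,0.121],
    [0,0,0.179],
    [0,0,0.237],
    [0,0,0.296],
    [0,0,0.365],
    [0,0,0.365],
    [0,0,0.365]
  ]
}}

```text
clock: 7.55
tcp_pos: [0.5026, 0.0188, 0.0196]
orientation: [1.986, 2.434, -0.0]
contact_force: [0.3, 0.0, 0.9]
grip_width: -0.0001
```

```bash
python3 - <<'E'
from fit import *
f=imaging.grab_frame("wrist"); o=r.get_obs();print(o["contact_force"],o["tcp_pos"],pose(.058,0,.037)[0])
fit(f,[.559,.0301,11.4],"w7.png"); save(f,"w7.png",(220,80,540,320),2.2)
E
```

```text
[ 0.16127053 -0.20862942 -0.17070186] [0.5025656  0.01850566 0.01951971] [0.50234427 0.01863587 0.02      ]
fit [ 0.5636  0.0437 -2.4692] cost 0.383
```

View pics/w7.png

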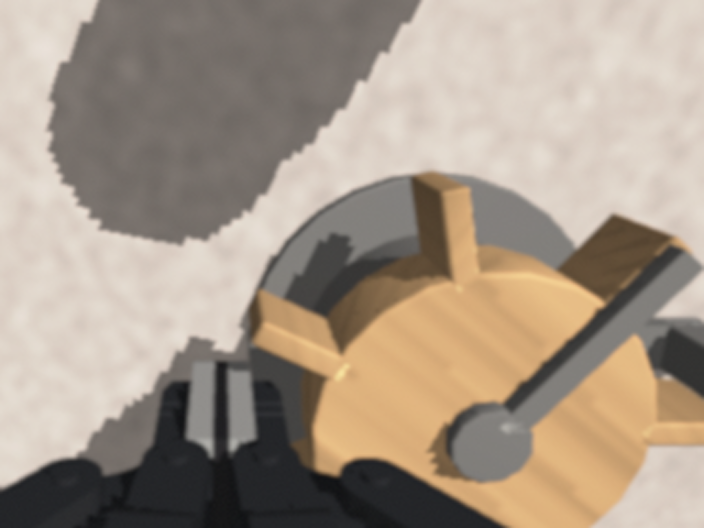

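The wheel clicked on once. The bar's tip is now at (690,255), one paddle before the pointer paddle at (680,430), and nothing is in contact. I rise, go back to the next gap and repeat.

```bash
python3 - <<'E'
from h import *
rows([pose(.058,0,.078),pose(.058,-51.4,.078)],*pose(.058,0,.037))
E
```

```text
off [[0.0, 0.0, -0.082], [-0.091, 0.044, -0.082]] 
turn [[0.0, 0.0, 0.0], [0.0, 0.0, -0.598]]
```

Request:
{"method": "carry_out", "body": {
  "offset": [
    [0,0,-0.04],
    [0,0,-0.082],
    [0,0,-0.082],
    [0,0,-0.082]
  ],
  "turn": [
    [0,0,0],
    [0,0,0],
    [0,0,0],
    [0,0,0]
  ]
}}

```text
clock: 8.0
tcp_pos: [0.5028, 0.0182, 0.0607]
orientation: [1.99, 2.43, 0.001]
contact_force: [0.2, -1.3, 0.1]
grip_width: -0.0003
```

Request:
{"method": "carry_out", "body": {
  "offset": [
    [-0.091,0.044,0],
    [-0.091,0.044,0],
    [-0.091,0.044,0],
    [-0.091,0.044,0],
    [-0.091,0.044,0],
    [-0.091,0.044,0],
    [-0.091,0.044,0],
    [-0.091,0.044,0]
  ],
  "turn": [
    [0,0,-0.598],
    [0,0,-0.598],
    [0,0,-0.598],
    [0,0,-0.598],
    [0,0,-0.598],
    [0,0,-0.598],
    [0,0,-0.598],
    [0,0,-0.598]
  ]
}}

```text
clock: 8.8
tcp_pos: [0.5324, -0.0218, 0.0597]
orientation: [-0.745, -3.05, -0.0]
contact_force: [0.1, 0.1, -0.0]
grip_width: 0.0003
```

```bash
python3 - <<'E'
from fit import *
f=imaging.grab_frame("wrist"); fit(f,[.559,.0301,11.4],"w8.png")
o=r.get_obs();print(o["contact_force"],o["tcp_pos"],o["clock"])
rows([pose(.058,-51.4,.037)])
# bar direction: grey (unsaturated) pixels along each paddle at z=.057
for k in range(7):
    a=np.radians(11.4+k*360/7); v=[]
    for s in (.02,.03,.04,.05):
        u,w_=np.round(px(f,[*(C+s*np.array([np.cos(a),np.sin(a)])),.057])).astype(int)
        if 0<=u<640 and 0<=w_<400: v.append(int(cv2.cvtColor(f["pixels"][w_:w_+1,u:u+1],cv2.COLOR_RGB2HSV)[0,0,1]))
    print(k,v)
E
```

```text
fit [ 0.5587  0.0299 11.7765] cost 0.201
[ 0.33238023 -0.06422019 -0.01620824] [ 0.53258616 -0.02174721  0.05990582] 8.85
off [[-0.0, 0.001, 0.08]] 
turn [[-0.0, -0.001, -0.003]]
0 [112, 101, 111, 101]
1 [10, 11, 11, 11]
2 [112, 112, 31, 25]
3 [109, 109, 107, 111]
4 [109, 113, 111, 112]
5 [109, 111, 39, 33]
6 [109, 110, 41, 22]
```

The bar is on paddle 1, one click before the pointer, and the wheel is at rest (fitted angle 11.8°, matching the yaw). Now the last click, with the same motion.

Request:
{"method": "carry_out", "body": {
  "offset": [
    [0,0,0.02],
    [0,0,0.04],
    [0,0,0.06],
    [0,0,0.08],
    [0,0,0.08]
  ],
  "turn": [
    [0,0,0],
    [0,0,0],
    [0,0,0],
    [0,0,0],
    [0,0,0]
  ]
}}

```text
clock: 9.35
tcp_pos: [0.5317, -0.0216, 0.0187]
orientation: [-0.739, -3.05, 0.001]
contact_force: [-0.5, -0.2, -0.4]
grip_width: 0.0001
```

Request:
{"method": "carry_out", "body": {
  "offset": [
    [0.01,0,0],
    [0.02,0.002,0],
    [0.03,0.004,0],
    [0.04,0.007,0]
  ],
  "turn": [
    [0,0,0.058],
    [0,0,0.116],
    [0,0,0.175],
    [0,0,0.233]
  ]
}}

```text
clock: 9.75
tcp_pos: [0.5173, -0.0101, 0.0206]
orientation: [1.265, 2.874, -0.0]
contact_force: [1.5, -1.4, -1.3]
grip_width: -0.0003
```

Request:
{"method": "carry_out", "body": {
  "offset": [
    [0.011,0.001,0],
    [0.021,0.002,0],
    [0.031,0.004,0],
    [0.04,0.007,0],
    [0.05,0.011,0],
    [0.06,0.017,0],
    [0.06,0.017,0],
    [0.06,0.017,0]
  ],
  "turn": [
    [0,0,0.063],
    [0,0,0.121],
    [0,0,0.179],
    [0,0,0.237],
    [0,0,0.296],
    [0,0,0.365],
    [0,0,0.365],
    [0,0,0.365]
  ]
}}

```text
clock: 10.55
tcp_pos: [0.5029, 0.0185, 0.0206]
orientation: [1.986, 2.433, 0.0]
contact_force: [0.4, 0.2, -1.0]
grip_width: 0.0004
```

Request:
{"method": "carry_out", "body": {
  "offset": [
    [0,0,0],
    [0,0,0],
    [0,0,-0.04],
    [0,0,-0.082],
    [0,0,-0.15],
    [0,0,-0.22],
    [0,0,-0.22]
  ],
  "turn": [
    [0,0,0],
    [0,0,0],
    [0,0,0],
    [0,0,0],
    [0,0,0],
    [0,0,0],
    [0,0,0]
  ]
}}

```text
clock: 11.25
tcp_pos: [0.5059, 0.0186, 0.1348]
orientation: [1.987, 2.426, 0.009]
contact_force: [1.7, 0.6, 1.0]
grip_width: -0.0
```

```bash
python3 - <<'E'
from fit import *
f=imaging.grab_frame("wrist"); fit(f,[.559,.0301,11.4],"w9.png"); save(f,"w9.png")
o=r.get_obs();print(o["contact_force"],o["tcp_pos"],o["clock"])
E
```

```text
fit [ 0.559   0.0295 11.3557] cost 0.264
[ 0.24276333 -0.08495989 -0.71254044] [0.50448985 0.01825895 0.13270004] 11.3
```

View pics/w9.png

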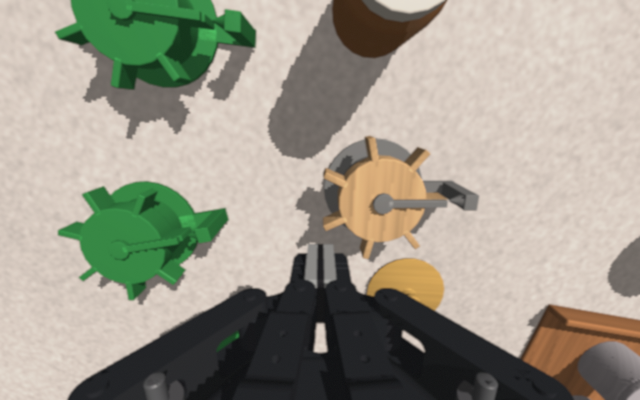

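The bar now runs from the hub (384,203) to (445,203), straight at the pointer (465,197), and the gripper is clear. I'm handing in.

```bash
python3 -c "
from bench import r; print(r.hand_in())"
```

```text
the job is handed in; nothing more can be done
None
```

The wheel's raised bar now stands at the pointer, and the job is handed in, with the clock at about 11.3 s of the 48 s allowed.

- **What I did:** The bar started two clicks behind. I flicked one paddle with the shut fingertips, and the wheel settled one click before the pointer. A second flick of the same kind brought the bar to the pointer.
- **What missed:** My first sweep passed over the paddles without moving the wheel. In the pictures the shut fingertips ended about 17 mm behind the TCP, whereas the interface gives them as 14 mm ahead. I corrected the height from the side and wrist cameras.
- **Last checks:** The wrist camera shows the bar in line with the pointer. The wheel fits at 11.4°, the same as at the start, so it rests in a click. The gripper was raised clear.
- **Force:** The highest force I read while pushing was about 3.4 N, sampled only at the end of each move.
- **Not checked:** I planned the path clear of the jar, lid, bowls and rolling pin. I did not measure their positions again at the end.

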